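Lay out the draw tray for the next blood donor

TASK

Lay out the lilac draw tray for the next donor: stand the orange-capped antiseptic bottle in its ring, slip the tape roll flat over its spindle, and lay the purple-capped and the red-capped sample tubes each in the middle of the cradle of its own colour. The green-capped hand gel and the light-blue-capped tube do not belong to this set: leave them where they are.

Things in the scene. Friction and masses are not known exactly. Their poses are not given: they have to be found in the camera images.
- orange_bottle: Antiseptic bottle (wanted): white, orange label band and orange cap, standing. 34 mm in diameter up to 50 mm, then shoulder and 22 mm wide cap, 72 mm high in all, about 55 g. Origin: centre of its underside, z up. It stands, like all six loose things, on the counter (z = 0) to the right of the tray.
- tape_roll: Roll of beige medical tape (wanted), lying flat on the counter: 56 mm outside diameter, 38 mm hole, 25 mm high, about 40 g. Origin: centre of its underside, z up.
- purple_tube: Sample tube with purple cap (wanted): clear, white label, purple eight-sided cap (17.6 mm across) on the last 16 mm at its +x end; 16 mm in diameter, 100 mm long in all, about 18 g, lying on its side, does not roll by itself. Origin: on its axis at mid-length, 9 mm above the counter at the start; x along the tube.
- red_tube: Sample tube with red cap (wanted): clear, white label, red eight-sided cap (17.6 mm across) on the last 16 mm at its +x end; 16 mm in diameter, 100 mm long in all, about 18 g, lying on its side, does not roll by itself. Origin: on its axis at mid-length, 9 mm above the counter at the start; x along the tube.
- green_bottle: Hand-gel bottle, a look-alike that stays where it is: white, green label band and green cap, standing. 34 mm in diameter up to 50 mm, then shoulder and 22 mm wide cap, 72 mm high in all, about 55 g. Origin: centre of its underside, z up.
- blue_tube: Sample tube with light blue cap, a look-alike that stays where it is: clear, white label, light blue eight-sided cap (17.6 mm across) on the last 16 mm at its +x end; 16 mm in diameter, 100 mm long in all, about 18 g, lying on its side, does not roll by itself. Origin: on its axis at mid-length, 9 mm above the counter at the start; x along the tube.
- ring_holder: Bottle holder: low grey ring round the origin, 54 mm inside, 62 mm outside diameter, rim 13 mm above the origin; the bottle stands in it on the base plate, 3 mm above the origin. Four such modules, 136 mm apart along x and 92 mm along y, in any order, fill a fixed lilac tray (284 x 196 mm, wall 18 mm high). Origin: underside centre of the white base plate, 4 mm above the counter.
- tape_spindle: Tape spindle: upright grey post on the origin, 18 mm in diameter, top 33 mm above the origin. The roll lies flat round it on the base plate, 3 mm above the origin. Origin: underside centre of the white 130 (x) x 86 (y) x 3 mm base plate, 4 mm above the counter.
- purple_cradle: Purple tube cradle: two purple V saddles, 8 mm thick, at x = -27 and +27 mm, with room for fingers between. The tube lies in both, along x, cap to either end; it settles by itself, axis 25 mm above the origin, at y = 0. V rim: 37 mm wide, 30 mm above the origin; saddles 47 mm wide outside. Origin: underside centre of the white 130 (x) x 86 (y) x 3 mm base plate, 4 mm above the counter.
- red_cradle: Red tube cradle: two red V saddles, 8 mm thick, at x = -27 and +27 mm, with room for fingers between. The tube lies in both, along x, cap to either end; it settles by itself, axis 25 mm above the origin, at y = 0. V rim: 37 mm wide, 30 mm above the origin; saddles 47 mm wide outside. Origin: underside centre of the white 130 (x) x 86 (y) x 3 mm base plate, 4 mm above the counter.

How it is judged:
At the end, for the whole second after the job is handed in: Bottle upright on the base inside its ring (13 mm), tape flat on the base round its post (13 mm), purple and red tube each down in the saddles of its own cradle (15 mm along, 8 mm across, 0.1 rad), all at rest; green bottle and blue tube within 30 mm of their starts (horizontal distance between orange_bottle and ring_holder below 0.013 m and z of orange_bottle in the frame of ring_holder between -0.001 and 0.007 m and angle between each of orange_bottle, tape_roll's own z axis and vertical below 0.1 rad and horizontal distance between tape_roll and tape_spindle below 0.013 m and z of tape_roll in the frame of tape_spindle between -0.001 and 0.007 m and x of purple_tube in the frame of purple_cradle between -0.015 and 0.015 m and y of purple_tube in the frame of purple_cradle between -0.008 and 0.008 m and z of purple_tube in the frame of purple_cradle between 0.021 and 0.03 m and angle between the x axis of purple_tube and the x axis of purple_cradle, either way round below 0.1 rad and x of red_tube in the frame of red_cradle between -0.015 and 0.015 m and y of red_tube in the frame of red_cradle between -0.008 and 0.008 m and z of red_tube in the frame of red_cradle between 0.021 and 0.03 m and angle between the x axis of red_tube and the x axis of red_cradle, either way round below 0.1 rad and linear speed of each of orange_bottle, tape_roll, purple_tube, red_tube below 0.02 m/s and distance of each of green_bottle, blue_tube from where it was at the start of the episode below 0.03 m); the robot touches nothing.
It fails at once if the green hand-gel bottle is moved by more than 30 mm (distance of green_bottle from where it was at the start of the episode above 0.03 m).
It fails at once if the light blue tube is moved by more than 30 mm (distance of blue_tube from where it was at the start of the episode above 0.03 m).
It also fails if it takes over 118 s, if anything falls off the work surface, if the arm or the gripper's body presses on something with over 40 N, if the wrist force passes 120 N, or if a joint passes its speed limit or range.

ROBOT

A 6-joint arm with a two-finger parallel gripper is mounted at the origin on the work surface. World frame = base frame: x ahead of the robot, y to its left, z up, the work surface at z = 0. Lengths are in m, angles in rad, forces in N, time in s.
With the tool pointing down it reaches from about 0.275 to 1 m from the base axis. Payload 8.4 kg.
Tool frame: the origin (TCP) lies on the centre line of the jaws, within the pads' length; the fingertips stand 14 mm ahead of it and the grasp point (between the pads) lies 5 mm behind it; z points along the fingers, y is the line along which they close (so a half turn about z gives the same grasp; the last joint's range is limited). The gripper opens to 85 mm and grips with 20 to 120 N. Pads are 22 mm wide; open, the fingers measure 114 mm over their backs; the gripper's body (76 mm by 85 mm) begins 54 mm behind the grasp point. The pads swing forward as they close: fully open they stand 13 mm farther back than shut.
Start: joints at [-1.163, 0.353, 1.633, -0, 1.155, -0.002], TCP at [0.249, -0.573, 0.245] pointing down, gripper open.
Joint ranges: [-2.63, 2.63], [-0.92, 2.1], [0.06, 2.66], [-1.3, 4.44], [0, 2.69], [-3.02, 3.02]. Speed limits (rad/s): [2.22, 2.22, 2.79, 3.14, 3.14, 3.14].

INTERFACE

Orientations are given as a unit quaternion [x, y, z, w].
In Python, from workcell import ctrl gives the robot as it stands.
- The arm moves only by the shell command python3 -m pendant 'ROWS' [FORCE]. ROWS is a JSON object of lists of equal length, an entry for each row: "translation": the shift along the tool's x, y, z in m, a list of three; "turn": the turn, a rotation vector about the tool's x, y, z in degrees, a list of three; "hand": the closure in counts, from 0 (fully open) to 255 (shut). A call has 1 to 8 rows; each row is the pose to reach, as a shift and turn from the pose commanded when the call began, along the tool's axes at that moment; what a row does not reach only later rows make up. A row lasts 1/12 s, in which the tool goes at most 41.7 mm and 7.16 degrees, less where a joint would pass 70% of its speed; a pose out of reach is approached as far as the arm can. A call with a gripper value outside its range is refused whole. The fingers move at their own pace and stop on an object; FORCE is the grip in N (left out, the last holds). Time passes only in rows, so rows that repeat a pose let the fingers close. It gives the time, the measured TCP pose, the force, the opening and the grip force at its end, in the units of the state.
- ctrl.sense(): the state, without advancing time (a new reading comes with each control period).
- ctrl.snapshot(name): name is "side" or "top" or "wrist"; returns the picture (384x512x3 uint8, blue, green, red); there is no depth.
- ctrl.camera_info(name): a dict with "mtx" (3x3 intrinsics, pixels), "rvec" (rotation vector, rad) and "tvec" (3), from world to camera coordinates, as OpenCV has them. Camera axes: x right, y down, z forward; pixel columns grow to the right and rows downward; lengths in m; the calibration is good to about 2 mm. The wrist camera is an equidistant fisheye: a pixel r from the principal point sees the ray r / f radians off the axis. A picture is of the moment at which its call begins: read the wrist's pose just before it. camera_info takes no time and is no camera call; for the wrist camera it gives the pose at the moment of the call.
- ctrl.hand_in(): hands the job in; it is judged then, once.
Trained networks look in the newest picture that a camera, given by its name, has taken for a name from the list of things; names that differ only in an ending like _2 or _b are one class to them, and where a whole thing is asked for, a point or a joint stands for the part that bears it (a point fixed in the world has none). Each returns a list of dicts, best first, with "score" (0 to 1); they miss things now and then, are a little off and sometimes report something else, mostly with a low value. They report only what shows in the picture. A call takes as long as a camera call.
- ctrl.look_for(query, camera): "centre" ([column, row] in pixels, amid what is visible of it).
- ctrl.landmark_of(query, camera): "centre" ([column, row] in pixels: a listed point, or the origin of a listed thing).
The state is a dict: "clock": time; "joints": joint angles; "joint_velocities": joint speeds; "effort": joint torques, N m; "ee_pos": TCP position; "ee_rot": TCP orientation; "force": force on the tool from outside, world axes, zero at the start; "wrist_torque": the same for the moment, N m; "width": finger opening in m; "gripper_force": force on a finger pad.
Only numpy, scipy, OpenCV 4.12 (cv2) and the standard library are available. Lean on these libraries where they do the work, as an engineer would, in place of code of your own. Each camera call takes 0.05 s, during which the arm holds its last target. There are 200 camera calls.

## Working session

There is one attempt and no reset: what is moved stays moved. The work goes in short steps, Python scripts to look and compute and a shell command to move; the robot and the scene stay as the last step left them, time stands still between calls to the robot, and variables do not carry over. Pictures are saved under pics/ and viewed, at most 14 in all, crops included, and the job is handed in when it is done.

```bash
ls; mkdir -p pics; python3 - <<'E'
from workcell import ctrl
import cv2,json
s=ctrl.sense(); print({k:s[k] for k in('clock','ee_pos','ee_rot','width')})
for n in('top','side'):
    cv2.imwrite(f'pics/{n}0.png',ctrl.snapshot(n))
    print(n,{k:v.tolist() if hasattr(v,'tolist') else v for k,v in ctrl.camera_info(n).items()})
    for q in 'orange_bottle tape_roll purple_tube red_tube green_bottle blue_tube ring_holder tape_spindle purple_cradle red_cradle'.split():
        print(n,q,[(r['centre'],round(r['score'],2)) for r in ctrl.landmark_of(q,n)[:2]])
E
```

```text
pics
{'clock': 0.0, 'ee_pos': array([ 0.24882041, -0.57282853,  0.24456187]), 'ee_rot': array([ 9.79082511e-01,  2.03462412e-01, -1.41546270e-04, -6.80396239e-04]), 'width': 0.08539599353962186}
top {'mtx': [[346.96008294980294, 0.0, 255.03909331921645], [0.0, 346.96008294980294, 190.52254738230056], [0.0, 0.0, 1.0]], 'rvec': [2.159177638560027, -2.1476883326784484, 0.13856392159113334], 'tvec': [-0.032379615616708136, 0.5326789637783662, 0.8639044987789891]}
top orange_bottle [([369.9, 223.9], 0.7)]
top tape_roll [([371.3, 165.4], 0.78), ([131.6, 173.0], 0.73)]
top purple_tube [([121.0, 204.4], 0.52), ([272.8, 169.9], 0.51)]
top red_tube [([322.8, 167.0], 0.53)]
top green_bottle [([328.3, 220.3], 0.69)]
top blue_tube [([274.9, 222.7], 0.49)]
top ring_holder [([179.7, 181.1], 0.59), ([127.2, 170.1], 0.52)]
top tape_spindle [([169.8, 217.5], 0.88)]
top purple_cradle [([131.1, 170.8], 0.71)]
top red_cradle [([121.9, 202.3], 0.9)]
side {'mtx': [[418.29701435186337, 0.0, 267.7395771016214], [0.0, 418.29701435186337, 190.16262482141863], [0.0, 0.0, 1.0]], 'rvec': [2.20923024673542, -0.14689357654936167, 0.05135549375584664], 'tvec': [-0.5420509672975231, 0.07117302781420881, 0.9490282274622983]}
side orange_bottle [([240.9, 323.8], 0.65)]
side tape_roll [([327.5, 320.9], 0.76)]
side purple_tube [([293.1, 216.6], 0.74)]
side red_tube [([308.1, 258.1], 0.9)]
side green_bottle [([234.9, 276.8], 0.6)]
side blue_tube [([228.2, 224.4], 0.62), ([230.6, 161.0], 0.56)]
side ring_holder [([266.1, 157.0], 0.75)]
side tape_spindle [([232.7, 160.3], 0.7), ([240.0, 321.8], 0.49)]
side purple_cradle [([272.0, 134.5], 0.71), ([307.2, 258.8], 0.17)]
side red_cradle [([236.3, 134.8], 0.58)]
```

```bash
python3 - <<'E'
import cv2
a=cv2.imread('pics/top0.png')[110:290,90:430]; cv2.imwrite('pics/top0c.png',cv2.resize(a,(782,414),interpolation=cv2.INTER_CUBIC))
b=cv2.imread('pics/side0.png')[90:384,180:400]; cv2.imwrite('pics/side0c.png',cv2.resize(b,None,fx=2,fy=2,interpolation=cv2.INTER_CUBIC))
E
```

```text
(no output)
```

View pics/top0c.png

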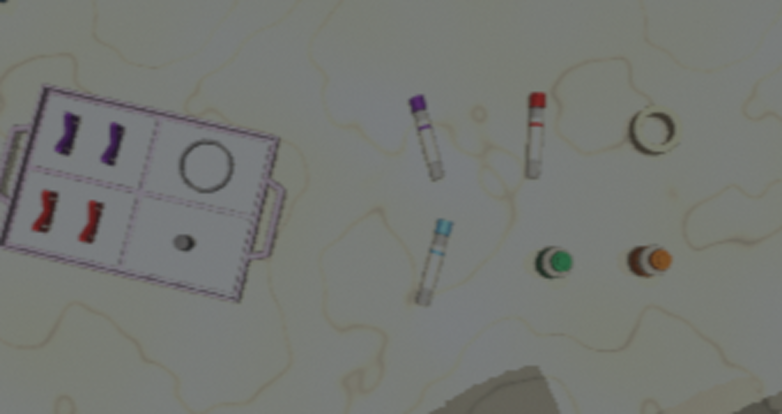

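View pics/side0c.png

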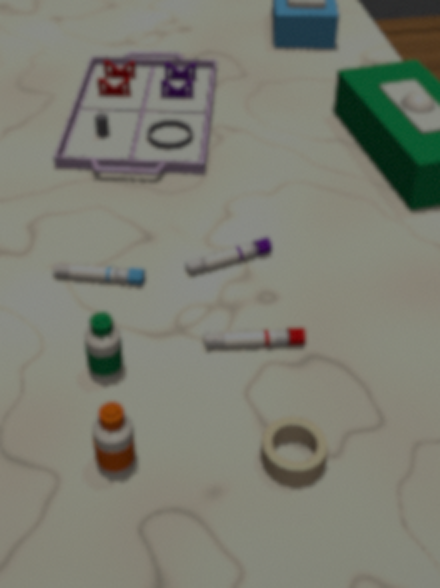

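The overhead picture shows ring upper right of the tray (crop 206,166), post lower right (184,242), purple saddles upper left and red ones lower left. Tubes are at crop (427,138), (536,136), (434,262), bottles at (555,262) and (652,262), and tape at (653,131). The side view agrees.

```bash
cat > h.py <<'E'
from workcell import ctrl
import numpy as np, cv2
from scipy.spatial.transform import Rotation as Ro
def ray(cam,px,ci=None):
    c=ci or ctrl.camera_info(cam); K=np.array(c['mtx']); R=cv2.Rodrigues(np.array(c['rvec'],float))[0]
    if cam=='wrist':
        d=(np.array(px)-K[:2,2])/K[0,0]; r=np.linalg.norm(d); v=np.r_[d/max(r,1e-9)*np.sin(r),np.cos(r)]
    else: v=np.linalg.inv(K)@np.r_[px,1]
    return -R.T@np.array(c['tvec'],float), R.T@v
def at(cam,px,z,ci=None):
    o,d=ray(cam,px,ci); return (o+d*(z-o[2])/d[2])[:2]
def go(x,y,z,cl):
    """tool down, closing line at world angle cl (deg, mod 180); prints shift/turn in tool axes"""
    s=ctrl.sense(); R0=Ro.from_quat(s['ee_rot']); p=np.array(s['ee_pos'])
    best=None
    for k in (0,180,-180):
        a=np.radians(cl+k); yv=np.array([np.cos(a),np.sin(a),0]); zv=np.array([0,0,-1.]); M=np.c_[np.cross(yv,zv),yv,zv]
        rv=(R0.inv()*Ro.from_matrix(M)).as_rotvec(degrees=True)
        if best is None or abs(rv[2])<abs(best[2]): best=rv
    print('shift mm',np.round(R0.inv().apply(np.array([x,y,z])-p)*1000,1),'turn',np.round(best,2),'j6',round(s['joints'][5],2),'t',round(s['clock'],2),'w',round(s['width'],4))
E
python3 - <<'E'
from h import *
def T(px,z): return at('top',np.array(px)/2.3+[90,110],z)
C=np.array([T(p,.018) for p in [(47,87),(278,137),(240,299),(3,244)]])
print('tray c',C.mean(0),'sides',[np.linalg.norm(C[i]-C[(i+1)%4]) for i in range(4)])
u=C[1]+C[2]-C[0]-C[3];u/=np.linalg.norm(u);print('u',u,'ang',np.degrees(np.arctan2(u[1],u[0])))
v=C[0]+C[1]-C[2]-C[3];v/=np.linalg.norm(v);print('v',v,np.degrees(np.arctan2(v[1],v[0])))
c=C.mean(0); n=np.array([-u[1],u[0]])
for nm,a,b in(('ring',1,1),('spin',1,-1),('pur',-1,1),('red',-1,-1)): print(nm,c+u*.068*a+n*.046*b)
print('meas ring',T((206,166),.017),'post',T((184,242),.037))
print('saddles P',T((67,133),.03),T((113,143),.03),'R',T((45,211),.03),T((91,222),.03))
for nm,e,f in(('P',(416,97),(438,180)),('R',(538,93),(533,179)),('B',(446,220),(422,305))):
    e,f=T(e,.009),T(f,.009); d=e-f; print(nm,(e+f)/2,np.linalg.norm(d),np.degrees(np.arctan2(d[1],d[0])))
print('orange cap',T((659,260),.072),'green cap',T((562,261),.072),'tape',T((653,131),.0125))
import itertools
for q,zt in dict(orange_bottle=0,tape_roll=0,purple_tube=.009,red_tube=.009,green_bottle=0).items():
    print(q,'top',at('top',ctrl.landmark_of(q,'top')[0]['centre'],zt),'side',at('side',ctrl.landmark_of(q,'side')[0]['centre'],zt))
for q in('ring_holder','tape_spindle','purple_cradle','red_cradle'):
    print(q,'top',at('top',ctrl.landmark_of(q,'top')[0]['centre'],.004),'side',at('side',ctrl.landmark_of(q,'side')[0]['centre'],.004))
E
```

```text
tray c [0.52735663 0.2431433 ] sides [np.float64(0.27690377640772146), np.float64(0.18968348514939065), np.float64(0.27785749665910653), np.float64(0.18728008198636031)]
u [-0.21327222 -0.97699281] ang -102.31418203253267
v [ 0.97841502 -0.20664957] -11.926080243727332
ring [0.55779579 0.16689727]
spin [0.46791245 0.18651831]
pur [0.58680081 0.29976829]
red [0.49691747 0.31938934]
meas ring [0.55641724 0.17063794] post [0.46763868 0.18780953]
saddles P [0.59171101 0.32784168] [0.58038693 0.27471306] R [0.50213062 0.34763107] [0.48997407 0.29508355]
P [ 0.59180892 -0.08444492] 0.1015804680146233 14.511952875349056
R [ 0.59545721 -0.21124098] 0.10244219202966286 -4.406278982823578
B [ 0.44768996 -0.0923038 ] 0.10088694213351822 -15.985500269737175
orange cap [ 0.44916428 -0.3277034 ] green cap [ 0.44754806 -0.22437   ] tape [ 0.60103797 -0.34736735]
orange_bottle top [ 0.44957312 -0.3350378 ] side [ 0.45743105 -0.33649213]
tape_roll top [ 0.60783133 -0.34477066] side [ 0.60667475 -0.35101439]
purple_tube top [0.4972192  0.32575249] side [ 0.59368322 -0.07909024]
red_tube top [ 0.60091655 -0.21125891] side [ 0.60128622 -0.20845295]
green_bottle top [ 0.45851878 -0.22478109] side [ 0.45373472 -0.2288628 ]
ring_holder top [0.56134485 0.17326174] side [0.56502342 0.18427432]
tape_spindle top [0.46349222 0.19624908] side [0.47346489 0.18125845]
purple_cradle top [0.5888037  0.30547041] side [0.59751238 0.30549873]
red_cradle top [0.50329356 0.32560931] side [0.49220683 0.31994482]
```

```bash
python3 -c "
from h import *
go(.450,-.331,.17,-66.5)
go(.450,-.331,.028,-66.5)"
```

```text
shift mm [ 280.9 -142.1   75.3] turn [ 0.   -0.   -0.02] j6 -0.0 t 2.0 w 0.0853
shift mm [ 280.9 -142.2  217.3] turn [ 0.   -0.   -0.02] j6 -0.0 t 2.0 w 0.0853
```

```bash
python3 -m pendant '{"translation":[[35,-18,9],[70,-36,18],[105,-54,27],[141,-71,36],[176,-89,45],[211,-107,55],[246,-125,65],[281,-142,75]],"turn":[[0,0,0],[0,0,0],[0,0,0],[0,0,0],[0,0,0],[0,0,0],[0,0,0],[0,0,0]],"hand":[0,0,0,0,0,0,0,0]}'
```

```text
clock: 2.67
ee_pos: [0.4568, -0.3212, 0.1701]
ee_rot: [0.979, 0.203, 0.0, 0.0]
force: [0.6, 0.3, 0.7]
width: 0.0856
gripper_force: 0.0
```

I typed mm where metres were needed. The speed cap limited the rows, so the tool stopped near the goal. I'll use metres from here.

```bash
cat >> h.py <<'E'
def wr(q,z,save=None):
    ci=ctrl.camera_info('wrist'); im=ctrl.snapshot('wrist')
    if save: cv2.imwrite(save,im)
    for r in ctrl.landmark_of(q,'wrist')[:3]: print(q,round(r['score'],2),np.round(r['centre'],1),np.round(at('wrist',r['centre'],z,ci),4))
    return ci
E
python3 - <<'E'
from h import *
print(ctrl.sense()['ee_pos'])
wr('orange_bottle',0,'pics/w1.png');go(.450,-.331,.17,-66.5)
E
```

```text
[ 0.45682988 -0.32120954  0.17010298]
orange_bottle 0.74 [268.  184.5] [ 0.4513 -0.3315]
shift mm [-12.6   8.3  -1.1] turn [-0.13 -0.01  0.23] j6 0.54 t 2.77 w 0.0852
```

View pics/w1.png

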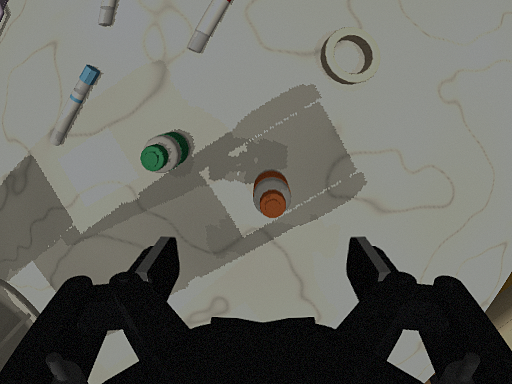

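```bash
python3 -c "
from h import *
print(ctrl.sense()['ee_pos']); go(.4512,-.3315,.028,-66.5)"
```

```text
[ 0.4581544  -0.31831349  0.16892702]
shift mm [-11.7   9.6 140.9] turn [-0.13 -0.01  0.23] j6 0.54 t 2.77 w 0.0852
```

```bash
python3 -m pendant '{"translation":[[-0.012,0.010,0.03],[-0.012,0.010,0.07],[-0.012,0.010,0.105],[-0.012,0.010,0.13],[-0.012,0.010,0.141],[-0.012,0.010,0.141],[-0.012,0.010,0.141]],"turn":[[0,0,0],[0,0,0],[0,0,0],[0,0,0],[0,0,0],[0,0,0],[0,0,0]],"hand":[0,0,0,0,0,0,0]}' 40
python3 -m pendant '{"translation":[[0,0,0],[0,0,0],[0,0,0],[0,0,0],[0,0,0],[0,0,0],[0,0,0],[0,0,0]],"turn":[[0,0,0],[0,0,0],[0,0,0],[0,0,0],[0,0,0],[0,0,0],[0,0,0],[0,0,0]],"hand":[255,255,255,255,255,255,255,255]}' 40
python3 -c "
from h import *
go(.557,.169,.12,-66.5)"
```

```text
clock: 3.35
ee_pos: [0.4489, -0.3373, 0.0297]
ee_rot: [0.979, 0.203, -0.0, 0.0]
force: [0.4, -0.7, -0.5]
width: 0.0857
gripper_force: 0.0
clock: 4.02
ee_pos: [0.4492, -0.3371, 0.0304]
ee_rot: [0.979, 0.203, 0.0, 0.001]
force: [-0.4, 1.5, 8.3]
width: 0.0328
gripper_force: 39.1
shift mm [ 300.6 -421.1  -89.9] turn [ 0.07 -0.04 -0.02] j6 0.51 t 4.02 w 0.0328
```

```bash
python3 -m pendant '{"translation":[[0,0,-0.03],[0,0,-0.07],[0,0,-0.11],[0.022,-0.031,-0.11],[0.046,-0.064,-0.11],[0.070,-0.098,-0.11],[0.093,-0.131,-0.11],[0.117,-0.164,-0.11]],"turn":[[0,0,0],[0,0,0],[0,0,0],[0,0,0],[0,0,0],[0,0,0],[0,0,0],[0,0,0]],"hand":[255,255,255,255,255,255,255,255]}'
python3 -m pendant '{"translation":[[0.023,-0.032,0],[0.046,-0.064,0],[0.070,-0.098,0],[0.093,-0.131,0],[0.117,-0.164,0],[0.140,-0.198,0],[0.163,-0.230,0],[0.173,-0.243,0]],"turn":[[0,0,0],[0,0,0],[0,0,0],[0,0,0],[0,0,0],[0,0,0],[0,0,0],[0,0,0]],"hand":[255,255,255,255,255,255,255,255]}'
python3 -m pendant '{"translation":[[0,0,0],[0,0,0],[0,0,0]],"turn":[[0,0,0],[0,0,0],[0,0,0]],"hand":[255,255,255]}'
python3 - <<'E'
from h import *
for q in('ring_holder','tape_spindle','purple_cradle','red_cradle'): wr(q,.004,'pics/w2.png')
wr('orange_bottle',.113)
go(.557,.169,.12,-66.5)
E
```

```text
clock: 4.68
ee_pos: [0.4906, -0.138, 0.1398]
ee_rot: [0.979, 0.203, 0.0, 0.0]
force: [1.4, -0.5, -0.8]
width: 0.0332
gripper_force: 40.2
clock: 5.35
ee_pos: [0.5534, 0.1566, 0.1399]
ee_rot: [0.979, 0.205, 0.001, -0.001]
force: [0.1, -0.4, -0.3]
width: 0.033
gripper_force: 40.2
clock: 5.6
ee_pos: [0.552, 0.1515, 0.1392]
ee_rot: [0.979, 0.204, -0.0, 0.0]
force: [-0.3, 0.5, -1.1]
width: 0.0331
gripper_force: 40.2
ring_holder 0.88 [245.7 168.4] [0.5602 0.1701]
tape_spindle 0.74 [196.2 245.2] [0.4684 0.1856]
purple_cradle 0.72 [127.8  86.8] [0.5901 0.303 ]
red_cradle 0.84 [ 86.4 167.5] [0.4984 0.3232]
orange_bottle 0.61 [260.9 222. ] [0.5588 0.1538]
shift mm [ 10.9 -14.   19.3] turn [ 0.    0.   -0.04] j6 1.43 t 6.1 w 0.0328
```

View pics/w2.png

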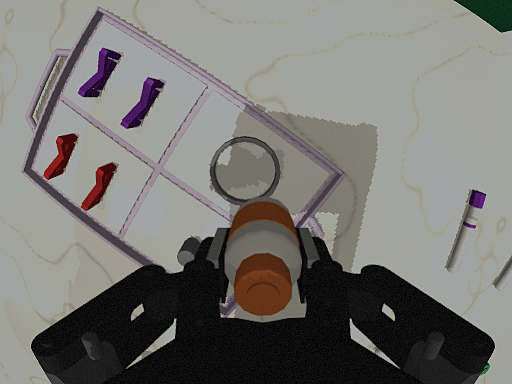

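```bash
python3 -c "
from h import *
print(ctrl.sense()['ee_pos']);go(.554,.1673,.0385,-66.5)"
```

```text
[0.55259934 0.1517986  0.13926393]
shift mm [  7.5 -13.7 100.8] turn [ 0.    0.   -0.04] j6 1.43 t 6.1 w 0.0328
```

```bash
python3 -m pendant '{"translation":[[0.0075,-0.0135,0],[0.0075,-0.0135,0.03],[0.0075,-0.0135,0.06],[0.0075,-0.0135,0.08],[0.0075,-0.0135,0.095],[0.0075,-0.0135,0.1],[0.0075,-0.0135,0.1],[0.0075,-0.0135,0.1]],"turn":[[0,0,0],[0,0,0],[0,0,0],[0,0,0],[0,0,0],[0,0,0],[0,0,0],[0,0,0]],"hand":[255,255,255,255,255,255,255,255]}'
python3 -c "
from h import *
go(.554,.1673,.0385,-66.5)"
```

```text
clock: 6.77
ee_pos: [0.5544, 0.1682, 0.0395]
ee_rot: [0.979, 0.204, 0.0, -0.0]
force: [-0.3, -0.0, -0.7]
width: 0.033
gripper_force: 40.3
shift mm [-0.7  0.6  1. ] turn [-0.01 -0.02 -0.01] j6 1.45 t 6.77 w 0.033
```

```bash
python3 -m pendant '{"translation":[[0,0,0.0015],[0,0,0.002],[0,0,0.002],[0,0,0.002],[0,0,0.002],[0,0,0.002],[0,0,0.002]],"turn":[[0,0,0],[0,0,0],[0,0,0],[0,0,0],[0,0,0],[0,0,0],[0,0,0]],"hand":[255,255,255,110,80,80,80]}'
python3 -m pendant '{"translation":[[0,0,-0.01],[0,0,-0.03],[0,0,-0.06],[0,0,-0.1],[0,0,-0.12],[0,0,-0.12],[0,0,-0.12]],"turn":[[0,0,0],[0,0,0],[0,0,0],[0,0,0],[0,0,0],[0,0,0],[0,0,0]],"hand":[80,80,80,80,0,0,0]}'
python3 - <<'E'
from h import *
wr('orange_bottle',.007);wr('ring_holder',.004)
go(.603,-.347,.17,-66.5)
E
```

```text
clock: 7.35
ee_pos: [0.5542, 0.1675, 0.0374]
ee_rot: [0.979, 0.203, 0.0, -0.0]
force: [-0.5, -0.5, 0.5]
width: 0.0584
gripper_force: 0.0
clock: 7.93
ee_pos: [0.555, 0.1677, 0.1592]
ee_rot: [0.979, 0.203, 0.002, -0.0]
force: [0.3, -0.5, 0.4]
width: 0.0853
gripper_force: 0.0
orange_bottle 0.85 [261.  177.3] [0.5579 0.1689]
ring_holder 0.74 [260.5 175. ] [0.5575 0.1696]
shift mm [-159.2  491.5  -13.8] turn [-0.02  0.13 -0.02] j6 1.45 t 8.13 w 0.0854
```

```bash
python3 -m pendant '{"translation":[[-0.012,0.037,-0.01],[-0.025,0.076,-0.012],[-0.037,0.115,-0.014],[-0.050,0.154,-0.014],[-0.062,0.192,-0.014],[-0.075,0.231,-0.014],[-0.087,0.269,-0.014],[-0.100,0.307,-0.014]],"turn":[[0,0,0],[0,0,0],[0,0,0],[0,0,0],[0,0,0],[0,0,0],[0,0,0],[0,0,0]],"hand":[0,0,0,0,0,0,0,0]}'
python3 -m pendant '{"translation":[[-0.012,0.038,0],[-0.025,0.076,0],[-0.037,0.115,0],[-0.050,0.154,0],[-0.059,0.184,0],[-0.059,0.184,0],[-0.059,0.184,0],[-0.059,0.184,0]],"turn":[[0,0,0],[0,0,0],[0,0,0],[0,0,0],[0,0,0],[0,0,0],[0,0,0],[0,0,0]],"hand":[0,0,0,0,0,0,0,0]}'
python3 - <<'E'
from h import *
wr('tape_roll',0);wr('tape_roll',0,'pics/w3.png')
go(.603,-.347,.02,-66.5)
E
```

```text
clock: 8.8
ee_pos: [0.5839, -0.1558, 0.1699]
ee_rot: [0.979, 0.203, -0.001, -0.001]
force: [1.0, 0.8, -0.2]
width: 0.0852
gripper_force: 0.0
clock: 9.47
ee_pos: [0.603, -0.3455, 0.1697]
ee_rot: [0.979, 0.203, -0.001, -0.001]
force: [0.8, 0.7, -0.5]
width: 0.0856
gripper_force: 0.0
tape_roll 0.85 [268.8 178.3] [ 0.6035 -0.3535]
tape_roll 0.97 [266.3 178.9] [ 0.6024 -0.3508]
shift mm [ -1.7   1.7 151.1] turn [-0.03  0.02  0.06] j6 0.64 t 9.67 w 0.0854
```

View pics/w3.png

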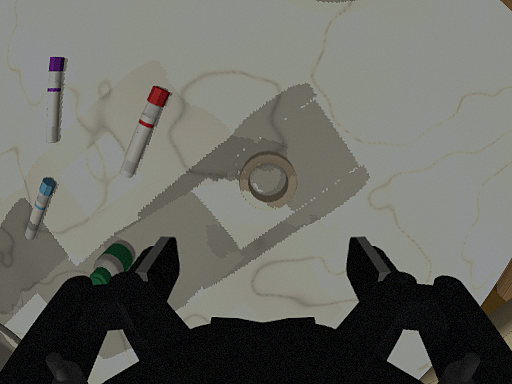

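```bash
python3 -c "
from h import *
go(.603,-.351,.0125,-66.5)"
```

```text
shift mm [ -3.3   5.4 158.6] turn [-0.03  0.02  0.06] j6 0.64 t 9.67 w 0.0854
```

```bash
python3 -m pendant '{"translation":[[-0.003,0.005,0.03],[-0.003,0.005,0.07],[-0.003,0.005,0.11],[-0.003,0.005,0.14],[-0.003,0.005,0.153],[-0.003,0.005,0.158],[-0.003,0.005,0.158],[-0.003,0.005,0.158]],"turn":[[0,0,0],[0,0,0],[0,0,0],[0,0,0],[0,0,0],[0,0,0],[0,0,0],[0,0,0]],"hand":[0,0,0,0,0,0,0,0]}' 40
python3 -m pendant '{"translation":[[0,0,0],[0,0,0],[0,0,0],[0,0,0],[0,0,0],[0,0,0]],"turn":[[0,0,0],[0,0,0],[0,0,0],[0,0,0],[0,0,0],[0,0,0]],"hand":[255,255,255,255,255,255]}' 40
python3 -c "
from h import *
go(.469,.187,.13,-66.5)"
```

```text
clock: 10.33
ee_pos: [0.6044, -0.3524, 0.0151]
ee_rot: [0.979, 0.204, 0.001, 0.001]
force: [0.0, -0.6, 0.9]
width: 0.0852
gripper_force: 0.0
clock: 10.83
ee_pos: [0.6042, -0.3527, 0.0154]
ee_rot: [0.979, 0.203, 0.001, 0.001]
force: [-0.7, 1.9, 8.2]
width: 0.0546
gripper_force: 41.5
shift mm [  91.2 -548.6 -115.7] turn [ 0.13 -0.1  -0.02] j6 0.63 t 10.83 w 0.0546
```

```bash
python3 -m pendant '{"translation":[[0,0,-0.03],[0,0,-0.07],[0,0,-0.11],[0.006,-0.037,-0.117],[0.012,-0.076,-0.117],[0.019,-0.115,-0.117],[0.026,-0.155,-0.117],[0.032,-0.195,-0.117]],"turn":[[0,0,0],[0,0,0],[0,0,0],[0,0,0],[0,0,0],[0,0,0],[0,0,0],[0,0,0]],"hand":[255,255,255,255,255,255,255,255]}'
python3 -m pendant '{"translation":[[0.0065,-0.04,0],[0.013,-0.08,0],[0.0195,-0.12,0],[0.026,-0.16,0],[0.0325,-0.2,0],[0.039,-0.24,0],[0.0455,-0.28,0],[0.052,-0.31,0]],"turn":[[0,0,0],[0,0,0],[0,0,0],[0,0,0],[0,0,0],[0,0,0],[0,0,0],[0,0,0]],"hand":[255,255,255,255,255,255,255,255]}'
python3 -m pendant '{"translation":[[0.007,-0.04,0],[0.007,-0.0436,0],[0.007,-0.0436,0],[0.007,-0.0436,0],[0.007,-0.0436,0]],"turn":[[0,0,0],[0,0,0],[0,0,0],[0,0,0],[0,0,0]],"hand":[255,255,255,255,255]}'
python3 - <<'E'
from h import *
print(ctrl.sense()['ee_pos'])
wr('tape_spindle',.004);wr('tape_roll',.1155,'pics/w4.png')
go(.469,.187,.0235,-66.5)
E
```

```text
clock: 11.5
ee_pos: [0.5544, -0.159, 0.1313]
ee_rot: [0.979, 0.203, 0.001, 0.0]
force: [0.4, 0.3, -0.5]
width: 0.0541
gripper_force: 42.8
clock: 12.17
ee_pos: [0.478, 0.1471, 0.1312]
ee_rot: [0.979, 0.204, 0.001, -0.0]
force: [0.6, 0.1, -0.9]
width: 0.054
gripper_force: 42.8
clock: 12.58
ee_pos: [0.4683, 0.1866, 0.1306]
ee_rot: [0.979, 0.203, 0.0, 0.0]
force: [-0.3, 0.1, -0.4]
width: 0.0544
gripper_force: 42.8
[0.46832243 0.18655421 0.13056253]
tape_spindle 0.71 [257.7 183. ] [0.4704 0.1905]
shift mm [  0.9  -0.3 106.8] turn [ 0.   -0.   -0.12] j6 1.54 t 12.78 w 0.0543
```

View pics/w4.png

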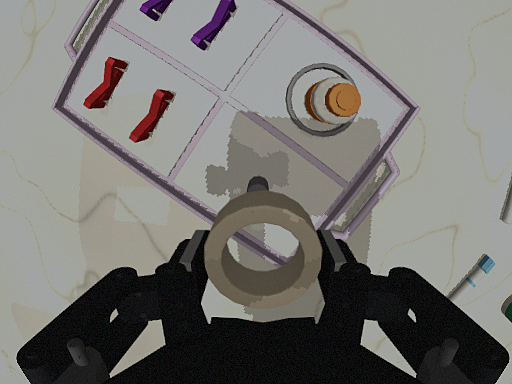

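The roll is held level, hole centre about (264,249). The spindle tip shows at (258,185), and the bottle stands in its ring at (322,100).

```bash
python3 - <<'E'
from h import *
print(ctrl.sense()['ee_pos'],at('wrist',(264,249),.140),at('wrist',(264,195),.1155),'post top',at('wrist',(258,183),.037))
E
```

```text
[0.46832448 0.18635843 0.13029578] [0.47637043 0.18773738] [0.49287929 0.19475746] post top [0.47852426 0.19306428]
```

```bash
python3 -m pendant '{"translation":[[-0.003,0,0.03],[-0.003,0,0.055],[-0.003,0,0.07],[-0.003,0,0.078],[-0.003,0,0.084],[-0.003,0,0.09]],"turn":[[0,0,0],[0,0,0],[0,0,0],[0,0,0],[0,0,0],[0,0,0]],"hand":[255,255,255,255,255,255]}'
python3 - <<'E'
from h import *
im=ctrl.snapshot('side')[130:200,200:300]; b=ctrl.snapshot('wrist')
cv2.imwrite('pics/s5.png',np.vstack([cv2.resize(im,(512,358),interpolation=cv2.INTER_CUBIC),b[150:384]]))
go(.4655,.186,.0235,-66.5)
E
```

```text
clock: 13.28
ee_pos: [0.4658, 0.186, 0.0401]
ee_rot: [0.979, 0.203, 0.0, -0.0]
force: [1.3, 0.1, -0.0]
width: 0.0544
gripper_force: 42.8
shift mm [ 0.1  0.1 16.5] turn [-0.    0.02 -0.04] j6 1.54 t 13.38 w 0.0545
```

View pics/s5.png

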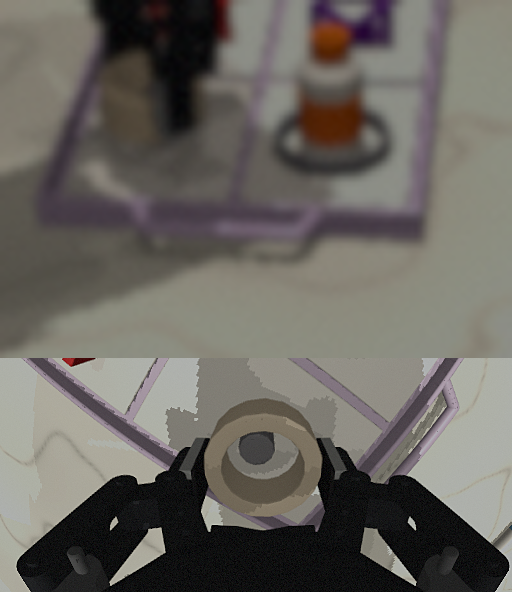

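The post top (258,448 in the composite) sits inside the roll's hole, so I'll lower and release.

```bash
python3 -m pendant '{"translation":[[0.002,0,0.006],[0.002,0,0.012],[0.002,0,0.0165],[0.002,0,0.0175],[0.002,0,0.0175],[0.002,0,0.0175],[0.002,0,0.0175],[0.002,0,0.0175]],"turn":[[0,0,0],[0,0,0],[0,0,0],[0,0,0],[0,0,0],[0,0,0],[0,0,0],[0,0,0]],"hand":[255,255,255,255,255,30,30,30]}'
python3 -m pendant '{"translation":[[0,0,-0.01],[0,0,-0.03],[0,0,-0.06],[0,0,-0.1],[0,0,-0.14],[0,0,-0.15],[0,0,-0.15]],"turn":[[0,0,0],[0,0,0],[0,0,0],[0,0,0],[0,0,0],[0,0,0],[0,0,0]],"hand":[30,30,30,30,0,0,0]}'
python3 - <<'E'
from h import *
wr('tape_roll',.007,'pics/w6.png');wr('tape_spindle',.004);wr('purple_cradle',.004);wr('red_cradle',.004)
go(.59,-.082,.17,-75.5)
E
```

```text
clock: 14.05
ee_pos: [0.4671, 0.187, 0.0228]
ee_rot: [0.979, 0.203, 0.0, -0.0]
force: [-0.1, 0.7, 0.2]
width: 0.0756
gripper_force: 0.0
clock: 14.63
ee_pos: [0.4692, 0.1879, 0.177]
ee_rot: [0.979, 0.203, 0.004, -0.001]
force: [0.1, -1.0, 0.8]
width: 0.0853
gripper_force: 0.0
tape_roll 0.8 [261.3 177.8] [0.4686 0.1873]
tape_spindle 0.56 [262.6 175. ] [0.4687 0.1861]
tape_spindle 0.45 [447.6 268.9] [ 0.4523 -0.095 ]
purple_cradle 0.86 [205.1  19. ] [0.593  0.3028]
red_cradle 0.58 [154.7  95.4] [0.5014 0.3207]
shift mm [  6.2 295.7   1.5] turn [0.01 0.13 8.98] j6 1.54 t 15.03 w 0.0857
```

View pics/w6.png

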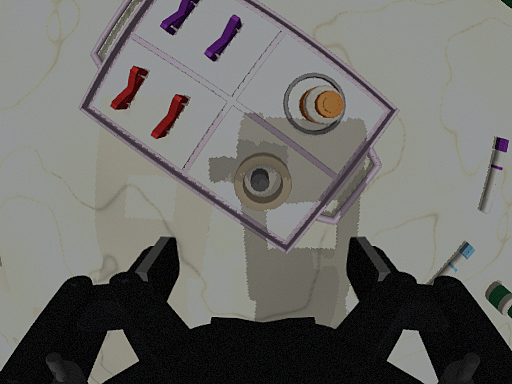

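The roll lies round the post, both at (261,178), and the bottle is in its ring. Next is the purple tube.

```bash
python3 -m pendant '{"translation":[[0.001,0.037,0],[0.002,0.075,0],[0.003,0.113,0],[0.004,0.152,0],[0.005,0.19,0],[0.006,0.228,0],[0.006,0.266,0],[0.006,0.296,0]],"turn":[[0,0,2],[0,0,4],[0,0,6],[0,0,8],[0,0,9],[0,0,9],[0,0,9],[0,0,9]],"hand":[0,0,0,0,0,0,0,0]}'
python3 -m pendant '{"translation":[[0,0,0],[0,0,0],[0,0,0]],"turn":[[0,0,0],[0,0,0],[0,0,0]],"hand":[0,0,0]}'
python3 - <<'E'
from h import *
print(ctrl.sense()['ee_pos'])
wr('purple_tube',.009);wr('purple_tube',.009,'pics/w7.png')
go(.5915,-.083,.0165,-75.5)
E
```

```text
clock: 15.7
ee_pos: [0.5911, -0.0847, 0.1719]
ee_rot: [0.992, 0.126, -0.0, 0.0]
force: [0.6, 0.3, -0.9]
width: 0.0853
gripper_force: 0.0
clock: 15.95
ee_pos: [0.5897, -0.0817, 0.1719]
ee_rot: [0.992, 0.126, -0.001, -0.0]
force: [-0.8, 0.4, 0.1]
width: 0.0851
gripper_force: 0.0
[ 0.58972889 -0.08168061  0.17185308]
purple_tube 0.74 [268.5 175.6] [ 0.5933 -0.0883]
purple_tube 0.61 [ 41.3 217.9] [0.4683 0.1849]
purple_tube 0.89 [265.7 177.5] [ 0.5908 -0.0854]
shift mm [  0.9   2.5 156.2] turn [-0.02  0.02  0.06] j6 1.18 t 16.15 w 0.0856
```

View pics/w7.png

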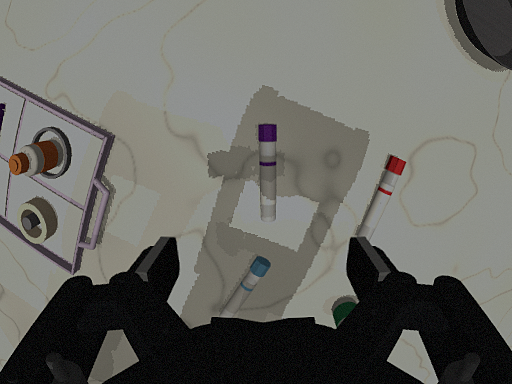

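```bash
python3 - <<'E'
from h import *
a,b=at('wrist',(267.5,124),.009),at('wrist',(268,221),.009);d=a-b
print((a+b)/2,np.linalg.norm(d),np.degrees(np.arctan2(d[1],d[0])))
go(*((a+b)/2),.0165,-75.5)
E
```

```text
[ 0.5949385 -0.0866371] 0.10111838455417317 15.107188820477596
shift mm [  3.3   6.8 156.2] turn [-0.02  0.02  0.06] j6 1.18 t 16.15 w 0.0856
```

```bash
python3 -m pendant '{"translation":[[0.003,0.006,0.03],[0.003,0.006,0.07],[0.003,0.006,0.11],[0.003,0.006,0.14],[0.003,0.006,0.152],[0.003,0.006,0.157],[0.003,0.006,0.157],[0.003,0.006,0.157]],"turn":[[0,0,0],[0,0,0],[0,0,0],[0,0,0],[0,0,0],[0,0,0],[0,0,0],[0,0,0]],"hand":[60,60,60,60,60,60,60,60]}' 30
python3 -m pendant '{"translation":[[0,0,0],[0,0,0],[0,0,0],[0,0,0],[0,0,0],[0,0,0],[0,0,0],[0,0,0]],"turn":[[0,0,0],[0,0,0],[0,0,0],[0,0,0],[0,0,0],[0,0,0],[0,0,0],[0,0,0]],"hand":[255,255,255,255,255,255,255,255]}' 30
python3 -c "
from h import *
go(.588,.302,.12,-12.2)"
```

```text
clock: 16.82
ee_pos: [0.5961, -0.087, 0.0173]
ee_rot: [0.992, 0.126, 0.001, 0.0]
force: [-0.1, -0.2, -0.6]
width: 0.0647
gripper_force: 0.0
clock: 17.48
ee_pos: [0.5955, -0.0872, 0.0167]
ee_rot: [0.992, 0.126, 0.001, 0.0]
force: [-0.1, 0.1, 7.9]
width: 0.0151
gripper_force: 29.5
shift mm [  90.1 -378.7 -103.4] turn [ 5.000e-02 -4.000e-02 -6.333e+01] j6 1.17 t 17.48 w 0.0151
```

```bash
python3 -m pendant '{"translation":[[0,0,-0.03],[0,0,-0.07],[0,0,-0.11],[0.006,-0.028,-0.123],[0.015,-0.062,-0.123],[0.024,-0.099,-0.123],[0.033,-0.137,-0.123],[0.042,-0.176,-0.123]],"turn":[[0,0,0],[0,0,0],[0,0,0],[0,0,-6],[0,0,-12],[0,0,-18],[0,0,-24],[0,0,-30]],"hand":[255,255,255,255,255,255,255,255]}'
python3 -c "
from h import *
go(.588,.302,.14,-12.2)"
```

```text
clock: 18.15
ee_pos: [0.5914, 0.0951, 0.1392]
ee_rot: [0.925, 0.38, 0.0, 0.0]
force: [0.7, -0.0, 0.5]
width: 0.0147
gripper_force: 29.4
shift mm [ 143.2 -149.4   -0.8] turn [ 3.000e-02 -2.000e-02 -3.307e+01] j6 0.95 t 18.15 w 0.0147
```

```bash
python3 -m pendant '{"translation":[[0.027,-0.028,0],[0.054,-0.056,0],[0.081,-0.085,0],[0.108,-0.113,0],[0.13,-0.135,0],[0.143,-0.149,0],[0.143,-0.149,0],[0.143,-0.149,0]],"turn":[[0,0,-6],[0,0,-12],[0,0,-18],[0,0,-24],[0,0,-30],[0,0,-33],[0,0,-33],[0,0,-33]],"hand":[255,255,255,255,255,255,255,255]}'
python3 - <<'E'
from h import *
print(ctrl.sense()['ee_pos'])
wr('purple_cradle',.004,'pics/w8.png');wr('purple_tube',.132);wr('red_cradle',.004)
go(.588,.302,.036,-12.2)
E
```

```text
clock: 18.82
ee_pos: [0.5888, 0.3011, 0.1385]
ee_rot: [0.78, 0.626, -0.0, 0.0]
force: [-0.7, -0.8, -0.9]
width: 0.0145
gripper_force: 29.5
[0.58879515 0.30107232 0.13854876]
purple_tube 0.72 [260.1 250.6] [0.5877 0.2974]
red_cradle 0.7 [165.3 178.8] [0.501  0.3236]
shift mm [  2.6  -2.  102.8] turn [-0.01  0.01 -0.43] j6 0.69 t 19.12 w 0.0145
```

View pics/w8.png

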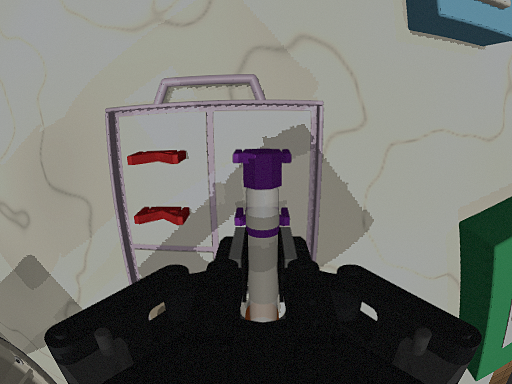

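```bash
python3 - <<'E'
from h import *
s=ctrl.sense(); p=s['ee_pos']; R=Ro.from_quat(s['ee_rot'])
f=(at('wrist',(236,154),.034)+at('wrist',(289,154),.034))/2; n=(at('wrist',(239,215),.034)+at('wrist',(287,215),.034))/2
d=f-n; m=(f+n)/2; print(f,n,m,np.linalg.norm(d),np.degrees(np.arctan2(d[1],d[0])))
for q in (((130,157),(185,155)),((136,216),(188,214))): print('red',(at('wrist',q[0],.034)+at('wrist',q[1],.034))/2)
for z,c in ((.138-.0082,(263.5,317)),(.1305,(262,150))): print('tube end',at('wrist',c,z))
E
```

```text
[0.59687732 0.33020042] [0.58601731 0.27971802] [0.59144731 0.30495922] 0.051637323622553 77.85929246441549
red [0.51104691 0.34902127]
red [0.49893133 0.29828115]
tube end [0.57980614 0.25141548]
tube end [0.6002663  0.34665492]
```

```bash
python3 -c "
from h import *
go(.590,.3045,.0385,-12.1)"
```

```text
shift mm [  5.4  -0.6 100.3] turn [-0.01  0.01 -0.53] j6 0.69 t 19.12 w 0.0145
```

```bash
python3 -m pendant '{"translation":[[0.005,0,0.03],[0.005,0,0.06],[0.005,0,0.08],[0.005,0,0.09],[0.005,0,0.096],[0.005,0,0.099],[0.005,0,0.099],[0.005,0,0.099]],"turn":[[0,0,0],[0,0,0],[0,0,0],[0,0,0],[0,0,0],[0,0,0],[0,0,0],[0,0,0]],"hand":[255,255,255,255,255,255,255,255]}'
python3 -m pendant '{"translation":[[0,0,0.002],[0,0,0.002],[0,0,0.002],[0,0,0.002],[0,0,0.002]],"turn":[[0,0,0],[0,0,0],[0,0,0],[0,0,0],[0,0,0]],"hand":[255,190,150,130,130]}'
python3 -m pendant '{"translation":[[0,0,-0.01],[0,0,-0.03],[0,0,-0.06],[0,0,-0.1],[0,0,-0.13],[0,0,-0.13],[0,0,-0.13]],"turn":[[0,0,0],[0,0,0],[0,0,0],[0,0,0],[0,0,0],[0,0,0],[0,0,0]],"hand":[130,130,130,130,0,0,0]}'
python3 - <<'E'
from h import *
wr('purple_tube',.029,'pics/w9.png');wr('purple_cradle',.004);wr('red_cradle',.004)
go(.597,-.211,.17,-94.4)
E
```

```text
clock: 19.78
ee_pos: [0.5911, 0.3054, 0.0409]
ee_rot: [0.78, 0.626, 0.001, 0.0]
force: [0.5, 0.2, -0.7]
width: 0.0151
gripper_force: 29.5
clock: 20.2
ee_pos: [0.5904, 0.3053, 0.038]
ee_rot: [0.78, 0.626, 0.0, 0.0]
force: [-0.1, -0.2, 0.8]
width: 0.0417
gripper_force: 0.0
clock: 20.78
ee_pos: [0.5916, 0.3058, 0.171]
ee_rot: [0.78, 0.626, 0.002, 0.001]
force: [-0.3, 0.7, -1.0]
width: 0.0762
gripper_force: 0.0
purple_tube 0.65 [258.8 187. ] [0.5882 0.3016]
purple_cradle 0.9 [262.8 178. ] [0.5902 0.303 ]
purple_cradle 0.18 [188.7 294. ] [0.4708 0.1817]
red_cradle 0.87 [175.6 182.3] [0.5    0.3184]
shift mm [-501.9  119.    -3.1] turn [-2.000e-02  1.500e-01  8.188e+01] j6 0.69 t 21.08 w 0.0852
```

View pics/w9.png

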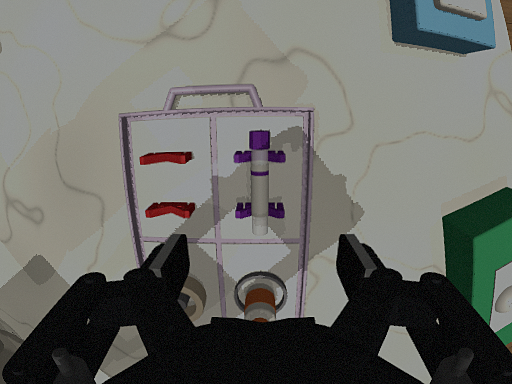

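The purple tube lies in both saddles, rows 130–235 along column 260. Next is the red one.

```bash
python3 -m pendant '{"translation":[[-0.037,0.009,0],[-0.077,0.018,0],[-0.116,0.027,0],[-0.156,0.037,0],[-0.195,0.046,0],[-0.234,0.055,0],[-0.273,0.065,0],[-0.312,0.074,0]],"turn":[[0,0,6],[0,0,12],[0,0,18],[0,0,24],[0,0,30],[0,0,36],[0,0,42],[0,0,48]],"hand":[0,0,0,0,0,0,0,0]}'
python3 -c "
from h import *
go(.597,-.211,.17,-94.4)"
```

```text
clock: 21.75
ee_pos: [0.5943, -0.0173, 0.167]
ee_rot: [0.968, 0.252, -0.001, -0.0]
force: [1.1, 0.6, -0.4]
width: 0.0856
gripper_force: 0.0
shift mm [-92.1 170.4  -3. ] turn [-2.000e-02  6.000e-02  3.359e+01] j6 1.03 t 21.75 w 0.0856
```

```bash
python3 -m pendant '{"translation":[[-0.018,0.034,-0.003],[-0.036,0.068,-0.003],[-0.054,0.102,-0.003],[-0.073,0.136,-0.003],[-0.092,0.17,-0.003],[-0.092,0.17,-0.003],[-0.092,0.17,-0.003],[-0.092,0.17,-0.003]],"turn":[[0,0,7],[0,0,14],[0,0,21],[0,0,28],[0,0,33.6],[0,0,33.6],[0,0,33.6],[0,0,33.6]],"hand":[0,0,0,0,0,0,60,60]}'
python3 - <<'E'
from h import *
print(ctrl.sense()['ee_pos'])
wr('red_tube',.009);wr('red_tube',.009,'pics/w10.png')
go(.597,-.211,.017,-94.4)
E
```

```text
clock: 22.42
ee_pos: [0.5979, -0.2083, 0.1699]
ee_rot: [0.999, -0.036, -0.001, -0.0]
force: [0.4, -0.4, 0.6]
width: 0.0652
gripper_force: 0.0
[ 0.5979277  -0.20833584  0.16987032]
red_tube 0.8 [264.8 178.2] [ 0.5978 -0.212 ]
red_tube 0.89 [263.3 176. ] [ 0.6005 -0.2097]
shift mm [ -1.2   3.9 153.6] turn [-0.02  0.03  0.41] j6 1.3 t 22.62 w 0.0653
```

View pics/w10.png

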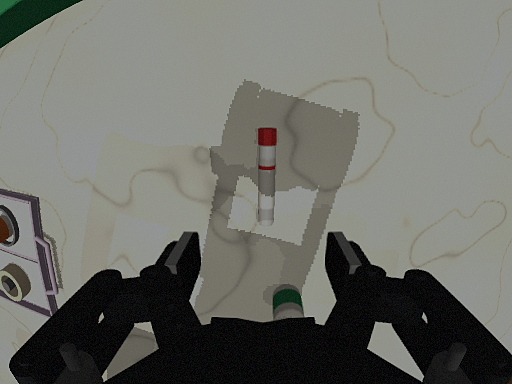

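```bash
python3 -m pendant '{"translation":[[0.001,0.005,0.03],[0.001,0.005,0.07],[0.001,0.005,0.11],[0.001,0.005,0.14],[0.001,0.005,0.150],[0.001,0.005,0.154],[0.001,0.005,0.154],[0.001,0.005,0.154]],"turn":[[0,0,0],[0,0,0],[0,0,0],[0,0,0],[0,0,0],[0,0,0],[0,0,0],[0,0,0]],"hand":[60,60,60,60,60,60,60,60]}' 30
python3 -m pendant '{"translation":[[0,0,0],[0,0,0],[0,0,0],[0,0,0],[0,0,0],[0,0,0],[0,0,0],[0,0,0]],"turn":[[0,0,0],[0,0,0],[0,0,0],[0,0,0],[0,0,0],[0,0,0],[0,0,0],[0,0,0]],"hand":[255,255,255,255,255,255,255,255]}' 30
python3 -m pendant '{"translation":[[0,0,-0.03],[0,0,-0.07],[0,0,-0.11],[0,0,-0.133],[0,0,-0.133]],"turn":[[0,0,0],[0,0,0],[0,0,0],[0,0,0],[0,0,0]],"hand":[255,255,255,255,255]}'
python3 -c "
from h import *
go(.500,.320,.15,-12.2)"
```

```text
clock: 23.28
ee_pos: [0.6005, -0.2139, 0.0185]
ee_rot: [0.999, -0.036, 0.001, 0.0]
force: [0.0, 0.1, 0.8]
width: 0.0653
gripper_force: 0.0
clock: 23.95
ee_pos: [0.5996, -0.2139, 0.0177]
ee_rot: [0.999, -0.036, 0.001, 0.0]
force: [-1.0, 0.7, 6.7]
width: 0.0146
gripper_force: 29.2
clock: 24.37
ee_pos: [0.6023, -0.215, 0.156]
ee_rot: [0.999, -0.036, 0.004, 0.001]
force: [1.0, -1.2, 0.3]
width: 0.0149
gripper_force: 29.5
shift mm [-140.5 -526.3    3.4] turn [  0.49  -0.32 -81.92] j6 1.3 t 24.37 w 0.0149
```

```bash
python3 -m pendant '{"translation":[[-0.009,-0.034,0],[-0.019,-0.072,0],[-0.029,-0.109,0],[-0.039,-0.146,0],[-0.049,-0.183,0],[-0.059,-0.221,0],[-0.069,-0.259,0],[-0.079,-0.297,0]],"turn":[[0,0,-5],[0,0,-11],[0,0,-17],[0,0,-23],[0,0,-29],[0,0,-35],[0,0,-41],[0,0,-47]],"hand":[255,255,255,255,255,255,255,255]}'
python3 -m pendant '{"translation":[[0,0,0],[0,0,0]],"turn":[[0,0,0],[0,0,0]],"hand":[255,255]}'
python3 -c "
from h import *
go(.500,.322,.15,-12.1)"
```

```text
clock: 25.03
ee_pos: [0.5406, 0.0897, 0.1493]
ee_rot: [0.93, 0.368, -0.0, -0.0]
force: [2.2, 0.0, 0.1]
width: 0.0146
gripper_force: 29.4
clock: 25.2
ee_pos: [0.5409, 0.0899, 0.1493]
ee_rot: [0.93, 0.367, -0.0, -0.0]
force: [0.2, -0.1, 0.1]
width: 0.0148
gripper_force: 29.4
shift mm [ 128.6 -197.4   -0.7] turn [-3.000e-02  2.000e-02 -3.482e+01] j6 0.98 t 25.2 w 0.0148
```

```bash
python3 -m pendant '{"translation":[[0.02,-0.031,0],[0.042,-0.064,0],[0.064,-0.098,0],[0.086,-0.132,0],[0.107,-0.165,0],[0.122,-0.188,0],[0.128,-0.197,0],[0.128,-0.197,0]],"turn":[[0,0,-6],[0,0,-12],[0,0,-18],[0,0,-24],[0,0,-30],[0,0,-34.8],[0,0,-34.8],[0,0,-34.8]],"hand":[255,255,255,255,255,255,255,255]}'
python3 -m pendant '{"translation":[[0,0,0],[0,0,0]],"turn":[[0,0,0],[0,0,0]],"hand":[255,255]}'
python3 - <<'E'
from h import *
print(ctrl.sense()['ee_pos'])
wr('red_cradle',.004,'pics/w11.png')
go(.500,.3215,.0395,-12.1)
E
```

```text
clock: 25.87
ee_pos: [0.5015, 0.3206, 0.1494]
ee_rot: [0.779, 0.627, 0.0, -0.0]
force: [0.0, 0.1, -0.2]
width: 0.0148
gripper_force: 29.5
clock: 26.03
ee_pos: [0.5018, 0.3177, 0.1494]
ee_rot: [0.78, 0.626, -0.001, 0.0]
force: [-0.1, -0.6, -0.2]
width: 0.0143
gripper_force: 29.5
[0.50176499 0.31769597 0.14940557]
shift mm [  3.3  -2.6 110.1] turn [-0.01  0.04 -0.39] j6 0.78 t 26.13 w 0.0145
```

View pics/w11.png

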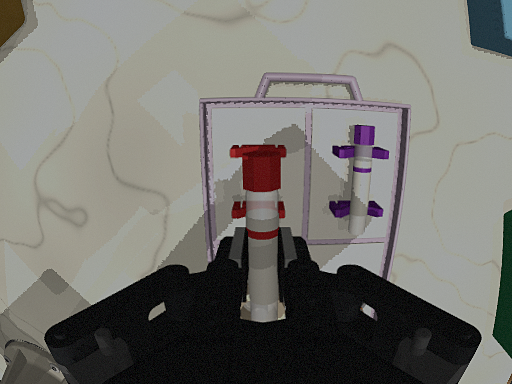

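```bash
python3 - <<'E'
from h import *
f=(at('wrist',(232,149),.034)+at('wrist',(286,149),.034))/2; n=(at('wrist',(235,208),.034)+at('wrist',(284,208),.034))/2
print((f+n)/2)
for z,c in ((.1411,(263.5,318)),(.1411,(263,147))): print('tube end',at('wrist',c,z))
go(.501,.3225,.0395,-12.1)
E
```

```text
[0.50147132 0.32670921]
tube end [0.49226949 0.26970565]
tube end [0.51333653 0.36662964]
shift mm [  4.5  -1.8 110.1] turn [-0.01  0.04 -0.39] j6 0.78 t 26.13 w 0.0145
```

```bash
python3 -m pendant '{"translation":[[0.005,-0.002,0.03],[0.005,-0.002,0.06],[0.005,-0.002,0.085],[0.005,-0.002,0.098],[0.005,-0.002,0.106],[0.005,-0.002,0.109],[0.005,-0.002,0.109],[0.005,-0.002,0.109]],"turn":[[0,0,0],[0,0,0],[0,0,0],[0,0,0],[0,0,0],[0,0,0],[0,0,0],[0,0,0]],"hand":[255,255,255,255,255,255,255,255]}'
python3 -m pendant '{"translation":[[0,0,0.002],[0,0,0.002],[0,0,0.002],[0,0,0.002],[0,0,0.002]],"turn":[[0,0,0],[0,0,0],[0,0,0],[0,0,0],[0,0,0]],"hand":[255,190,150,130,130]}'
python3 -m pendant '{"translation":[[0,0,-0.01],[0,0,-0.03],[0,0,-0.06],[0,0,-0.1],[0,0,-0.13],[0,0,-0.13],[0,0,-0.13]],"turn":[[0,0,0],[0,0,0],[0,0,0],[0,0,0],[0,0,0],[0,0,0],[0,0,0]],"hand":[130,130,130,130,0,0,0]}'
python3 -m pendant '{"translation":[[-0.04,0,0],[-0.06,0,0],[-0.06,0,0],[-0.06,0,0]],"turn":[[0,0,0],[0,0,0],[0,0,0],[0,0,0]],"hand":[0,0,0,0]}'
python3 - <<'E'
from h import *
wr('red_tube',.029,'pics/w12.png');wr('red_cradle',.004)
E
```

```text
clock: 26.8
ee_pos: [0.5014, 0.3252, 0.0418]
ee_rot: [0.779, 0.627, 0.001, 0.0]
force: [0.0, -0.2, 0.0]
width: 0.0145
gripper_force: 29.5
clock: 27.22
ee_pos: [0.5007, 0.325, 0.039]
ee_rot: [0.779, 0.627, 0.0, 0.0]
force: [0.4, -0.6, 0.0]
width: 0.0419
gripper_force: 0.0
clock: 27.8
ee_pos: [0.5017, 0.3256, 0.1715]
ee_rot: [0.779, 0.627, 0.002, 0.0]
force: [0.2, -0.2, -1.3]
width: 0.0764
gripper_force: 0.0
clock: 28.13
ee_pos: [0.4869, 0.2652, 0.1678]
ee_rot: [0.779, 0.627, -0.001, -0.0]
force: [0.2, 1.1, -0.5]
width: 0.0857
gripper_force: 0.0
red_tube 0.97 [262.2 119.8] [0.4993 0.3215]
red_cradle 0.91 [261.3 119.7] [0.4992 0.3223]
```

View pics/w12.png

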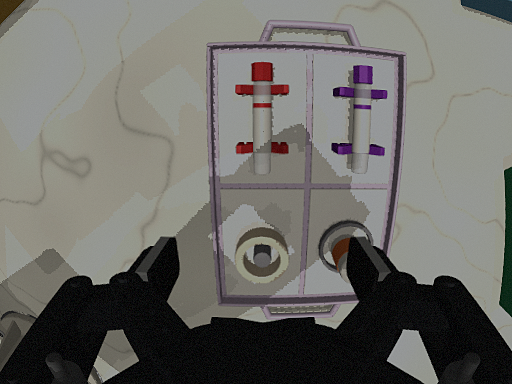

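The red tube (262,119) and the purple tube (361,119) lie centred in their cradles. The roll is round its post (262,256), and the bottle is in its ring (345,245). The gripper is well clear, so I'm handing in.

```bash
python3 -c "
from workcell import ctrl
print(ctrl.hand_in())"
```

```text
the job is handed in; nothing more can be done
None
```

I handed the job in at about 28 s on the robot clock: the bottle, tape roll, purple tube and red tube are all in place in the last wrist picture, and I never touched the green bottle or the blue tube; the hand-in gave no verdict.

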